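# Open the plate exposure unit and hold up its cover

### The arm

A 6-joint arm with a two-finger parallel gripper is mounted at the origin on a cart in front of the work surface, level with it; the furniture and walls round the work are solid. World frame = base frame: x ahead of the robot, y to its left, z up, the work surface at z = 0. Lengths are in m, angles in rad, forces in N, time in s.
With the tool pointing down it reaches from about 0.4 to 0.825 m from the base axis. Payload 7 kg.
Tool frame: the origin (TCP) lies at the very end of the fingers, on their centre line; the grasp point (between the pads) lies arm.grip_point_offset behind it (arm.grip_point_offset is the distance from the TCP to the grasp point, in m); z points along the fingers, y is the line along which they close (so a half turn about z gives the same grasp; the last joint's range is limited). The gripper opens to 88 mm and grips with 3 to 60 N. Pads are 19 mm wide; open, the fingers measure 130 mm over their backs; the gripper's body (78 mm by 193 mm) begins 47 mm behind the grasp point.
Start: joints at [-0.946, 0.359, 0.012, 0, -1.224, -0.288], TCP at [0.223, -0.637, 0.227] pointing down, gripper open.
Joint ranges: [-3.07, 3.07], [-1.43, 2.12], [-1.02, 1.25], [-3.03, 1.67], [-3.05, -0], [-3.03, 3.03]. Speed limits (rad/s): [2.39, 2.39, 3.01, 3.14, 3.14, 3.14].

### API

Orientations are given as [roll, pitch, yaw] about the fixed x, y, z axes, in that order (R = Rz(yaw) Ry(pitch) Rx(roll)).
In Python, from station import arm gives the robot as it stands.
- The arm moves only by the shell command python3 -m crank 'ROWS' [OPENING] [FORCE]. ROWS is JSON, a list of rows, each an object of numbers: "dx", "dy", "dz": the shift along the tool's x, y, z in cm; "wx", "wy", "wz": the turn, a rotation vector about the tool's x, y, z in degrees. A call has exactly 10 rows; each row is the pose to reach, as a shift and turn from the pose commanded when the call began, along the tool's axes at that moment; what a row does not reach only later rows make up. A row lasts 1/8 s, in which the tool goes at most 62.5 mm and 10.7 degrees, less where a joint would pass 70% of its speed; a pose out of reach is approached as far as the arm can. A call with a gripper value outside its range is refused whole. OPENING is the finger opening in cm, from 0 to 8.76, set as the call begins (- or left out, the last holds). The fingers move at their own pace and stop on an object; FORCE is the grip in N (left out, the last holds). Time passes only in rows, so rows that repeat a pose let the fingers close, or fill a call up. It gives the time, the measured TCP pose, the force, the opening and the grip force at its end, in the units of the state.
- arm.get_state(): the state, without advancing time (a new reading comes with each control period).
- arm.grab_frame(name): name is "scene" or "top"; returns the picture (400x640x3 uint8, red, green, blue); there is no depth.
- arm.calibration(name): a dict with "fx", "fy", "cx", "cy" (pixels), "world_from_camera" (4x4, takes a point from camera to world coordinates). Camera axes: x right, y down, z forward; pixel columns grow to the right and rows downward; lengths in m; the calibration is good to about 2 mm. A picture is of the moment at which its call begins. calibration takes no time and is no camera call.
- arm.job_done(): hands the job in; it is judged then, once.
Trained networks look in the newest picture that a camera, given by its name, has taken for a name from the list of things; names that differ only in an ending like _2 or _b are one class to them, and where a whole thing is asked for, a point or a joint stands for the part that bears it (a point fixed in the world has none). Each returns a list of dicts, best first, with "confidence" (0 to 1); they miss things now and then, are a little off and sometimes report something else, mostly with a low value. They report only what shows in the picture. A call takes as long as a camera call.
- arm.find_in(camera, query): "centre" ([x, y, z] in m, in world coordinates, good to about 4 mm: the middle of the surface that is visible of it).
- arm.masks_of(camera, query): "pixels" (400x640 bool, what is visible of it).
- arm.mark_of(camera, query): "centre" ([x, y, z] in m, in world coordinates, good to about 4 mm: a listed point, or the origin of a listed thing).
The state is a dict: "t": time; "q": joint angles; "qd": joint speeds; "joint_efforts": joint torques, N m; "eef_pos": TCP position; "ee_rot": TCP orientation; "force": force on the tool from outside, world axes, zero at the start; "moment": the same for the moment, N m; "width": finger opening in m; "gripper_force": force on a finger pad.
Only numpy, scipy, OpenCV 4.12 (cv2) and the standard library are available. Lean on these libraries where they do the work, as an engineer would, in place of code of your own. Each camera call takes 0.05 s, during which the arm holds its last target. There are 200 camera calls.

### The job

The exposure is over: on the exposure unit press the three keys one at a time from the robot's left to its right, each fully down (round key: lamp off; square key: pump off; wide key: cover catch released). The sheet cover still sticks to its rubber seal, so pinch its upright ear and peel it, tipping that corner up (tilt the hand with it) while the opposite corner still sits, then take the whole cover off without disturbing the printing plate on the glass underneath. Carry it about 20 cm to one side of the bed and finish there still holding it, level and at least 10 cm higher than the glass; leave the things lying round about alone.

Things in the scene. Friction and masses are not known exactly. Their poses are not given: they have to be found in the camera images.
- unit: fixed exposure unit, a grey sheet-metal lamp box 265 x 240 x 58 mm (x, y, z); origin on the bench under its middle, x points away from the key side, y to the left seen from the keys. Flat deck 58 mm up; the front 75 mm carry three black keys in a row, behind them lies the glass bed, framed by a curb 14 mm high over the deck with a rubber seal outside
- bed (a point): centre of the glass bed, on the glass surface (60 mm above the bench); it lies 40 mm along the unit's x from its origin
- lamp_key_top (a point): centre of the top of the round key (26 mm across), 78 mm above the bench; the left one of the three seen from the key side
- pump_key_top (a point): centre of the top of the square key (26 x 26 mm), the middle one, 60 mm from its neighbours
- cover_key_top (a point): centre of the top of the wide key (26 mm in x, 40 mm in y), the right one
- lamp_key (a joint): travel of the round key in m, 0 = up, 0.006 = fully down; springs back, about 1 N to start and 3.5 N fully down; counts as pressed beyond 0.0045. Its bezel is 10 mm high, so the key still stands 4 mm proud when down; the same holds for the other two keys
- pump_key (a joint): travel of the square key, as above
- cover_key (a joint): travel of the wide key, as above, but a little stiffer because it also drives the catch
- catch (a joint): the steel catch tongue between the wide key and the cover: 0 = over the lip on the cover's front edge (cover locked), about 0.003 = drawn back by the wide key's full travel, and it stays there; the lip is free beyond 0.0022
- cover: formed aluminium cover, 170 x 206 x 15 mm, about 0.15 kg, nested over the curb; origin at the centre of its skirt's underside, 59.5 mm above the bench, over the bed centre; axes as the unit's. The seal grips the skirt near each of its 4 corners with 3 to 5 N and lets go of a corner once raised 6 to 8 mm; the curb reaches 12.5 mm up into the skirt, 3 mm play all round
- cover_ear (a point): point in the middle of the cover's upright rubber ear, at the corner nearest the wide key: at x -65, y -83, z 32 mm of the cover. The ear is a slab 10 mm thick and 36 mm long; it rises 27 mm over the cover's top, this point is 10 mm below its upper edge. It stands across the corner: pinch it from above along its thickness, the direction (1, 1) of the cover's x and y
- ear_corner (a point): lower tip of the cover's corner at the ear, at the height of the cover's origin
- far_corner (a point): lower tip of the cover's corner diagonally across from the ear, at the height of the cover's origin
- plate: the steel-backed relief printing plate, 70 x 100 x 4 mm, lying loose on the glass, hidden under the cover at the start; origin at the centre of its underside. It stays there
- eraser: white block eraser, 64 x 46 x 22 mm, origin under it; to be left alone
- ink_tin: round tin of printing ink, 67 mm across, 37 mm tall, origin under it; to be left alone
- type_form: small tied block of metal type, 54 x 51 x 25 mm, origin under it; to be left alone

How it is judged:
By the outcome, as a careful person would: the job done as asked, in the order asked, and still so for the second after the job is handed in, while the arm keeps its last pose, push and grip.
It also fails if it takes over 53 s, if anything falls off the work surface, if the arm or the gripper's body presses on something with over 40 N, if the wrist force passes 120 N, or if a joint passes its speed limit or range.

## Working session

There is one attempt and no reset: what is moved stays moved. The work goes in short steps, Python scripts to look and compute and a shell command to move; the robot and the scene stay as the last step left them, time stands still between calls to the robot, and variables do not carry over. Pictures are saved under pics/ and viewed, at most 10 in all, crops included, and the job is handed in when it is done.

```bash
mkdir -p pics; ls; cat > h.py <<'E'
from station import arm
import numpy as np, cv2
from scipy.spatial.transform import Rotation as R
def snap(cam,name,crop=None):
    im=arm.grab_frame(cam)[:,:,::-1]
    if crop: im=im[crop[1]:crop[3],crop[0]:crop[2]]
    cv2.imwrite('pics/'+name,im)
def pose():
    s=arm.get_state(); return np.array(s['eef_pos']),R.from_euler('xyz',s['ee_rot'])
def rel(p):  # tool-frame shift cm to world point
    x,r=pose(); return np.round(r.inv().apply(np.array(p)-x)*100,2)
E
python3 - <<'E'
from h import *
s=arm.get_state()
print({k:np.round(v,3) for k,v in s.items()}, arm.grip_point_offset)
a=arm.grab_frame('top');b=arm.grab_frame('scene')
cv2.imwrite('pics/a.png',a[:,:,::-1]);cv2.imwrite('pics/b.png',b[:,:,::-1])
for c in('top','scene'):
  print(c,np.round(arm.calibration(c)['world_from_camera'],3).tolist(),arm.calibration(c)['fx'])
  for q in('unit','bed','lamp_key_top','pump_key_top','cover_key_top','cover_ear','ear_corner','far_corner','cover','eraser','ink_tin','type_form'):
    print(c,q,[(np.round(d['centre'],3).tolist(),round(d['confidence'],2)) for d in arm.mark_of(c,q)[:2]])
E
```

```text
pics
{'t': np.float64(0.0), 'q': array([-0.946,  0.359,  0.011, -0.   , -1.224, -0.288]), 'qd': array([ 0.002,  0.001, -0.   , -0.   , -0.   ,  0.002]), 'joint_efforts': array([ 1.0000e-03, -5.8272e+01,  2.9305e+01,  6.9970e+00,  7.0000e-03,
       -0.0000e+00]), 'eef_pos': array([ 0.223, -0.637,  0.226]), 'ee_rot': array([ 3.14 , -0.   , -2.805]), 'force': array([-1.016, -0.277, -0.635]), 'moment': array([-0.018,  0.038,  0.035]), 'gripper_force': np.float64(0.0), 'width': np.float64(0.087)} 0.0188
top [[-0.015, -0.996, 0.083, 0.465], [-1.0, 0.017, 0.017, -0.003], [-0.019, -0.083, -0.996, 1.29], [0.0, 0.0, 0.0, 1.0]] 376.65941239655376
top unit [([0.55, -0.05, -0.0], 0.77)]
top bed [([0.523, -0.161, 0.059], 0.75), ([0.552, -0.051, -0.002], 0.58)]
top lamp_key_top [([0.446, -0.011, 0.083], 0.63)]
top pump_key_top [([0.46, -0.07, 0.076], 0.49), ([0.55, -0.052, 0.001], 0.4)]
top cover_key_top [([0.469, -0.13, 0.077], 0.42)]
top cover_ear [([0.545, -0.135, 0.088], 0.66)]
top ear_corner [([0.524, -0.158, 0.06], 0.6), ([0.549, -0.05, -0.002], 0.27)]
top far_corner [([0.653, 0.076, 0.061],
[... 241 characters left out ...]
3, -0.538, 0.792], [0.0, 0.0, 0.0, 1.0]] 435.11609996543484
scene unit [([0.547, -0.047, 0.002], 0.76)]
scene bed []
scene lamp_key_top [([0.445, -0.012, 0.077], 0.52)]
scene pump_key_top [([0.457, -0.072, 0.079], 0.56)]
scene cover_key_top [([0.469, -0.133, 0.079], 0.53), ([0.452, 0.427, 0.002], 0.34)]
scene cover_ear [([0.543, -0.134, 0.089], 0.89)]
scene ear_corner [([0.528, -0.157, 0.062], 0.7)]
scene far_corner [([0.654, 0.074, 0.057], 0.63), ([0.539, -0.134, 0.088], 0.57)]
scene cover [([0.591, -0.043, 0.058], 0.78), ([0.532, -0.158, 0.061], 0.6)]
scene eraser [([0.638, 0.342, -0.004], 0.59)]
scene ink_tin [([0.452, 0.425, 0.004], 0.9)]
scene type_form [([0.608, -0.379, -0.001], 0.63)]
```

View pics/a.png

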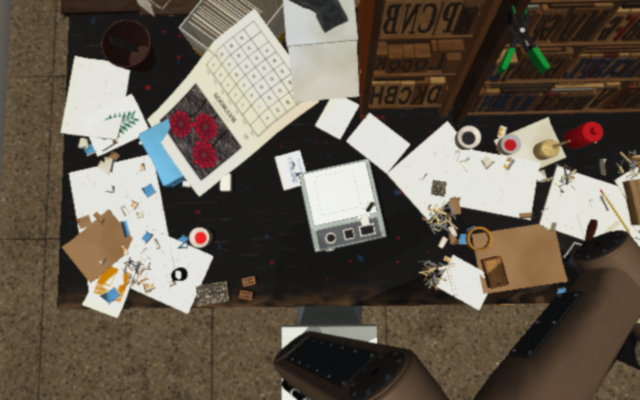

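View pics/b.png

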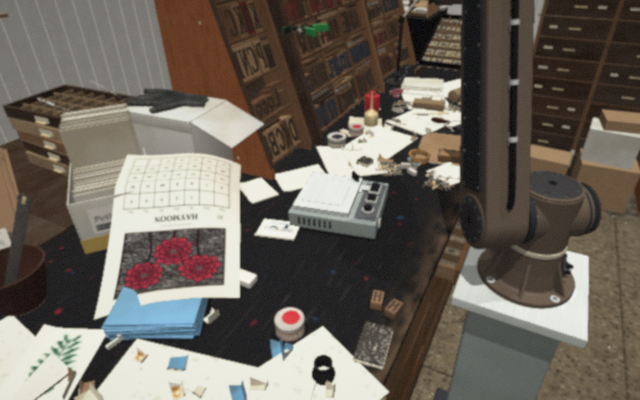

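```bash
cat >> h.py <<'E'
# unit-frame fit: (x,y) in unit frame -> world
M={'lamp':(-.0,0)}
E
python3 - <<'E'
from h import *
from scipy.optimize import least_squares
# unknown: x,y,yaw,kx (key row x)
obs=[((None,.06),(.4455,-.0115)),((None,0),(.4585,-.071)),((None,-.06),(.469,-.1315)),((-.025,-.083),(.544,-.1345)),
((-.045,-.103),(.526,-.1575)),((.125,.103),(.6535,.075)),((.04,0),(.591,-.0435)),((0,0),(.5485,-.0495))]
def f(p):
    r=[];c,s=np.cos(p[2]),np.sin(p[2])
    for (a,b),w in obs:
        a=p[3] if a is None else a
        r+=[p[0]+c*a-s*b-w[0],p[1]+s*a+c*b-w[1]]
    return r
o=least_squares(f,[.55,-.05,.1,-.1]);p=o.x
print(p,np.degrees(p[2]),np.round(np.array(o.fun).reshape(-1,2)*1000,1).tolist())
c,s=np.cos(p[2]),np.sin(p[2])
for n,a,b in(('lamp',p[3],.06),('pump',p[3],0),('wide',p[3],-.06),('ear',-.025,-.083),('far',.125,.103),('earc',-.045,-.103)):
    w=[p[0]+c*a-s*b,p[1]+s*a+c*b];print(n,np.round(w,4),'rel',rel([*w,.1]))
E
```

```text
[ 0.55084287 -0.0505206   0.20274544 -0.09545856] 11.616458022945704 [[-0.2, 0.5], [-1.2, 1.3], [0.4, 3.0], [-0.9, -2.4], [1.5, -3.0], [-1.0, 0.5], [-1.0, 1.0], [2.3, -1.0]]
lamp [ 0.4453 -0.011 ] rel [-41.66  51.75  12.66]
pump [ 0.4573 -0.0697] rel [-40.86  45.8   12.66]
wide [ 0.4694 -0.1285] rel [-40.06  39.86  12.66]
ear [ 0.5431 -0.1369] rel [-46.73  36.64  12.66]
far [0.6525 0.0755] rel [-64.08  53.06  12.66]
earc [ 0.5275 -0.1605] rel [-44.48  34.92  12.66]
```

The top view shows the unit around pixel (343,205), with its keys at (331,238), (349,233) and (367,229). The ear is at (371,212). The tin (200,237), eraser (225,182) and type (438,188) are well clear. The network points agree with the unit's dimensions to within about 3 mm, and the yaw is about 11.5°. I'll move above the round key with the fingers closed.

```bash
python3 -m crank '[{"dx":-3,"dy":3.5,"dz":0.5,"wz":1},{"dx":-6.5,"dy":8,"dz":1.5,"wz":2},{"dx":-10.5,"dy":13,"dz":2.5,"wz":3},{"dx":-14.5,"dy":18,"dz":3.5,"wz":4},{"dx":-18.5,"dy":23,"dz":4.5,"wz":5},{"dx":-22.5,"dy":28,"dz":5.5,"wz":6},{"dx":-26.5,"dy":33,"dz":6.5,"wz":7.7},{"dx":-30.5,"dy":38,"dz":7.5,"wz":7.7},{"dx":-34.5,"dy":43,"dz":8.5,"wz":7.7},{"dx":-38,"dy":47.2,"dz":9,"wz":7.7}]' 0 20
python3 -c "
from h import *
print(rel([.4453,-.011,.085]),arm.get_state()['width'])"
```

```text
[-41.66  51.74  14.16] 0.08736621491243557$[0]: bad value
```

```bash
python3 -m crank '[{"dx":-3,"dy":3.5,"dz":0.5,"wx":0,"wy":0,"wz":1},{"dx":-6.5,"dy":8,"dz":1.5,"wx":0,"wy":0,"wz":2},{"dx":-10.5,"dy":13,"dz":2.5,"wx":0,"wy":0,"wz":3},{"dx":-14.5,"dy":18,"dz":3.5,"wx":0,"wy":0,"wz":4},{"dx":-18.5,"dy":23,"dz":4.5,"wx":0,"wy":0,"wz":5},{"dx":-22.5,"dy":28,"dz":5.5,"wx":0,"wy":0,"wz":6},{"dx":-26.5,"dy":33,"dz":6.5,"wx":0,"wy":0,"wz":7.7},{"dx":-30.5,"dy":38,"dz":7.5,"wx":0,"wy":0,"wz":7.7},{"dx":-34.5,"dy":43,"dz":8.5,"wx":0,"wy":0,"wz":7.7},{"dx":-38,"dy":47.2,"dz":9,"wx":0,"wy":0,"wz":7.7}]' 0 20
python3 -c "
from h import *
print(rel([.4453,-.011,.085]),arm.get_state()['width'])"
```

```text
t: 2.55
eef_pos: [0.4232, -0.0719, 0.1377]
ee_rot: [-3.142, 0.001, -2.939]
force: [2.1, -0.6, 0.2]
width: 0.0008
gripper_force: 0.0
[-3.39  5.52  5.27] 0.0008413204401901212
```

```bash
python3 -m crank '[{"dx":-1.5,"dy":2.5,"dz":1,"wx":0,"wy":0,"wz":0},{"dx":-3,"dy":5,"dz":2.5,"wx":0,"wy":0,"wz":0},{"dx":-3,"dy":5,"dz":4.2,"wx":0,"wy":0,"wz":0},{"dx":-3,"dy":5,"dz":5.2,"wx":0,"wy":0,"wz":0},{"dx":-3,"dy":5,"dz":5.7,"wx":0,"wy":0,"wz":0},{"dx":-3,"dy":5,"dz":6,"wx":0,"wy":0,"wz":0},{"dx":-3,"dy":5,"dz":6.2,"wx":0,"wy":0,"wz":0},{"dx":-3,"dy":5,"dz":6.35,"wx":0,"wy":0,"wz":0},{"dx":-3,"dy":5,"dz":6.35,"wx":0,"wy":0,"wz":0},{"dx":-3,"dy":5,"dz":6.35,"wx":0,"wy":0,"wz":0}]' 0 20
python3 -c "
from h import *
snap('top','c.png',(270,150,430,270));snap('scene','c2.png',(250,140,420,260))
a=cv2.imread('pics/c.png');b=cv2.imread('pics/c2.png')
cv2.imwrite('pics/c3.png',np.vstack([cv2.resize(a,(400,300)),cv2.resize(b,(400,290))]))
print(rel([.4453,-.011,.072]),arm.get_state()['force'])"
```

```text
t: 3.8
eef_pos: [0.4422, -0.0191, 0.0742]
ee_rot: [-3.141, 0.0, -2.939]
force: [-0.8, -2.8, 1.9]
width: 0.0001
gripper_force: 1.3
[-0.46  0.72  0.21] [-0.21023728 -1.74538125  1.85271232]
```

View pics/c3.png

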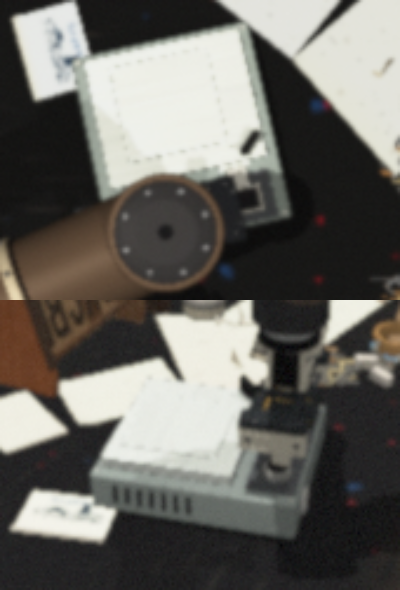

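The crops show the closed fingers over the round key, a little right of its centre but overlapping it. I'll press on down from here and correct the offset for the next keys.

```bash
python3 -m crank '[{"dx":0,"dy":0,"dz":0.1,"wx":0,"wy":0,"wz":0},{"dx":0,"dy":0,"dz":0.2,"wx":0,"wy":0,"wz":0},{"dx":0,"dy":0,"dz":0.25,"wx":0,"wy":0,"wz":0},{"dx":0,"dy":0,"dz":0.3,"wx":0,"wy":0,"wz":0},{"dx":0,"dy":0,"dz":0.35,"wx":0,"wy":0,"wz":0},{"dx":0,"dy":0,"dz":0.35,"wx":0,"wy":0,"wz":0},{"dx":0,"dy":0,"dz":0.35,"wx":0,"wy":0,"wz":0},{"dx":0,"dy":0,"dz":0.35,"wx":0,"wy":0,"wz":0},{"dx":0,"dy":0,"dz":0.35,"wx":0,"wy":0,"wz":0},{"dx":0,"dy":0,"dz":0.35,"wx":0,"wy":0,"wz":0}]' 0 20
python3 -c "
from h import *
print(rel([.4573,-.0697,.095]),arm.get_state()['force'])"
```

```text
t: 5.15
eef_pos: [0.4424, -0.019, 0.0718]
ee_rot: [-3.141, 0.001, -2.938]
force: [-7.6, -0.4, 23.0]
width: 0.0005
gripper_force: 11.3
[-0.44 -5.27 -2.32] [-7.55698126 -0.42494297 22.96860708]
```

```bash
python3 -m crank '[{"dx":0,"dy":0,"dz":-1.2,"wx":0,"wy":0,"wz":0},{"dx":0,"dy":0,"dz":-2.5,"wx":0,"wy":0,"wz":0},{"dx":-0.2,"dy":-2.6,"dz":-2.5,"wx":0,"wy":0,"wz":0},{"dx":-0.4,"dy":-5.3,"dz":-2.5,"wx":0,"wy":0,"wz":0},{"dx":-0.4,"dy":-5.3,"dz":-1.4,"wx":0,"wy":0,"wz":0},{"dx":-0.4,"dy":-5.3,"dz":-0.7,"wx":0,"wy":0,"wz":0},{"dx":-0.4,"dy":-5.3,"dz":-0.4,"wx":0,"wy":0,"wz":0},{"dx":-0.4,"dy":-5.3,"dz":-0.15,"wx":0,"wy":0,"wz":0},{"dx":-0.4,"dy":-5.3,"dz":-0.02,"wx":0,"wy":0,"wz":0},{"dx":-0.4,"dy":-5.3,"dz":-0.02,"wx":0,"wy":0,"wz":0}]' 0 20
python3 -c "
from h import *
print(rel([.4694,-.1285,.095]),arm.get_state()['force'])"
```

```text
t: 6.4
eef_pos: [0.4564, -0.0699, 0.072]
ee_rot: [-3.141, -0.0, -2.938]
force: [-6.8, -0.4, 19.6]
width: 0.0005
gripper_force: 9.7
[-0.09 -6.   -2.3 ] [-6.8286093  -0.37105576 19.55363853]
```

```bash
python3 -m crank '[{"dx":0,"dy":0,"dz":-1.2,"wx":0,"wy":0,"wz":0},{"dx":0,"dy":0,"dz":-2.5,"wx":0,"wy":0,"wz":0},{"dx":-0.1,"dy":-3,"dz":-2.5,"wx":0,"wy":0,"wz":0},{"dx":-0.1,"dy":-6,"dz":-2.5,"wx":0,"wy":0,"wz":0},{"dx":-0.1,"dy":-6,"dz":-1.4,"wx":0,"wy":0,"wz":0},{"dx":-0.1,"dy":-6,"dz":-0.6,"wx":0,"wy":0,"wz":0},{"dx":-0.1,"dy":-6,"dz":-0.3,"wx":0,"wy":0,"wz":0},{"dx":-0.1,"dy":-6,"dz":-0.1,"wx":0,"wy":0,"wz":0},{"dx":-0.1,"dy":-6,"dz":0,"wx":0,"wy":0,"wz":0},{"dx":-0.1,"dy":-6,"dz":0,"wx":0,"wy":0,"wz":0}]' 0 20
python3 -c "
from h import *
for c in('top','scene'):
  arm.grab_frame(c)
  for q in ('cover_ear','ear_corner','far_corner'): print(c,q,[(np.round(d['centre'],4).tolist(),round(d['confidence'],2)) for d in arm.mark_of(c,q)[:1]])
print(arm.get_state()['force'],pose()[0])
x,r=pose();print(r.as_matrix().round(3))"
```

```text
t: 7.65
eef_pos: [0.4696, -0.1284, 0.072]
ee_rot: [-3.141, -0.0, -2.938]
force: [-5.5, 0.2, 16.3]
width: 0.0004
gripper_force: 8.5
top cover_ear [([0.545, -0.1362, 0.0889], 0.59)]
top ear_corner [([0.5243, -0.1585, 0.0596], 0.75)]
top far_corner [([0.6529, 0.0778, 0.062], 0.97)]
scene cover_ear [([0.5426, -0.1371, 0.0908], 0.93)]
scene ear_corner [([0.528, -0.1567, 0.0584], 0.96)]
scene far_corner [([0.6509, 0.0746, 0.0554], 0.86)]
[-6.82519016 -0.24248538 17.70517418] [ 0.46951422 -0.12841948  0.07200081]
[[-0.979 -0.202  0.   ]
 [-0.202  0.979 -0.   ]
 [-0.    -0.    -1.   ]]
```

All three keys bottomed at about z 0.072, and the ear marks agree. Next I'll lift away from the keys, turn 45° and go above the ear.

```bash
python3 -m crank '[{"dx":0,"dy":0,"dz":-2,"wx":0,"wy":0,"wz":0},{"dx":0,"dy":0,"dz":-5,"wx":0,"wy":0,"wz":0},{"dx":-1,"dy":-0.5,"dz":-6,"wx":0,"wy":0,"wz":9},{"dx":-3,"dy":-1,"dz":-6,"wx":0,"wy":0,"wz":18},{"dx":-5,"dy":-1.6,"dz":-6,"wx":0,"wy":0,"wz":27},{"dx":-7.1,"dy":-2.2,"dz":-6,"wx":0,"wy":0,"wz":36},{"dx":-7.1,"dy":-2.2,"dz":-6,"wx":0,"wy":0,"wz":45},{"dx":-7.1,"dy":-2.2,"dz":-6,"wx":0,"wy":0,"wz":45},{"dx":-7.1,"dy":-2.2,"dz":-6,"wx":0,"wy":0,"wz":45},{"dx":-7.1,"dy":-2.2,"dz":-6,"wx":0,"wy":0,"wz":45}]' 0 20
python3 -c "
from h import *
for c in('top','scene'):
  arm.grab_frame(c)
  for q in ('ear_corner','far_corner','cover'): print(c,q,[(np.round(d['centre'],4).tolist(),round(d['confidence'],2)) for d in arm.mark_of(c,q)[:1]])
print(rel([.5435,-.136,.079]),np.degrees(arm.get_state()['ee_rot']))
x,r=pose();print(np.degrees(np.arctan2(*r.as_matrix()[1::-1,1])),arm.get_state()['q'])"
```

```text
t: 9.3
eef_pos: [0.5436, -0.1357, 0.1308]
ee_rot: [3.141, 0.0, 2.561]
force: [-0.6, -0.0, -0.8]
width: 0.0002
gripper_force: 0.0
top ear_corner []
top far_corner [([0.6533, 0.0755, 0.0602], 0.79)]
top cover []
scene ear_corner [([0.5273, -0.1571, 0.057], 0.96)]
scene far_corner [([0.6525, 0.0741, 0.0604], 0.76)]
scene cover [([0.5905, -0.0383, 0.0615], 0.78)]
[ 0.01 -0.02  5.17] [1.79998000e+02 8.36989877e-04 1.46605627e+02]
56.60562663622982 [ 1.04295873e-01  2.54355610e-01 -3.73506291e-01 -2.19026137e-05
 -9.42900985e-01 -2.25792110e+00]
```

```bash
python3 -m crank '[{"dx":0,"dy":0,"dz":0,"wx":0,"wy":0,"wz":0},{"dx":0,"dy":0,"dz":0,"wx":0,"wy":0,"wz":0},{"dx":0,"dy":0,"dz":0.5,"wx":0,"wy":0,"wz":0},{"dx":0,"dy":0,"dz":1.3,"wx":0,"wy":0,"wz":0},{"dx":0,"dy":0,"dz":2.2,"wx":0,"wy":0,"wz":0},{"dx":0,"dy":0,"dz":3.1,"wx":0,"wy":0,"wz":0},{"dx":0,"dy":0,"dz":4,"wx":0,"wy":0,"wz":0},{"dx":0,"dy":0,"dz":4.7,"wx":0,"wy":0,"wz":0},{"dx":0,"dy":0,"dz":5.2,"wx":0,"wy":0,"wz":0},{"dx":0,"dy":0,"dz":5.2,"wx":0,"wy":0,"wz":0}]' 5 20
python3 -c "
from h import *
snap('scene','d.png',(270,130,430,250))
a=cv2.imread('pics/d.png');cv2.imwrite('pics/d2.png',cv2.resize(a,(800,600)))"
```

```text
t: 10.95
eef_pos: [0.5435, -0.1359, 0.0783]
ee_rot: [-3.141, -0.001, 2.559]
force: [0.9, -0.8, -0.1]
width: 0.0498
gripper_force: 0.0
```

View pics/d2.png

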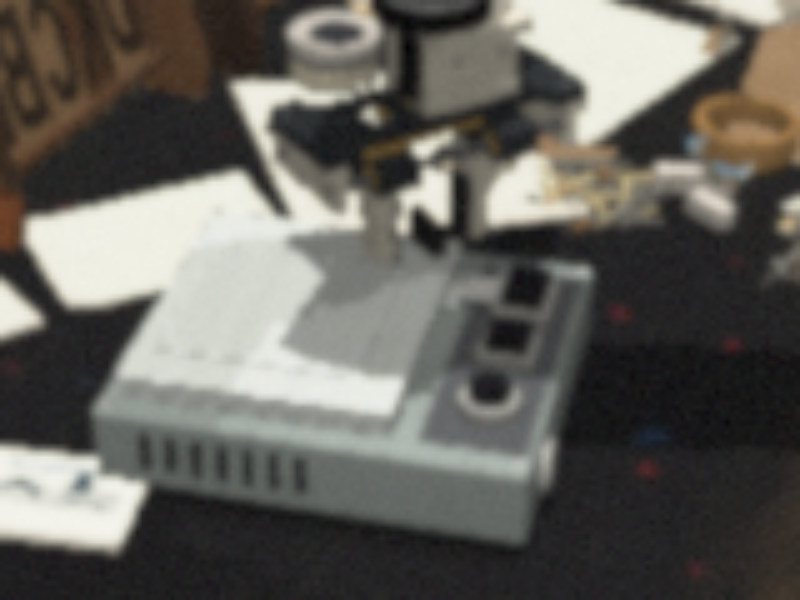

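The ear, a dark slab at (430,230), stands between the fingers at (378,230) and (470,210). I'll close on it.

```bash
python3 -m crank '[{"dx":0,"dy":0,"dz":0,"wx":0,"wy":0,"wz":0},{"dx":0,"dy":0,"dz":0,"wx":0,"wy":0,"wz":0},{"dx":0,"dy":0,"dz":0,"wx":0,"wy":0,"wz":0},{"dx":0,"dy":0,"dz":0,"wx":0,"wy":0,"wz":0},{"dx":0,"dy":0,"dz":0,"wx":0,"wy":0,"wz":0},{"dx":0,"dy":0,"dz":0,"wx":0,"wy":0,"wz":0},{"dx":0,"dy":0,"dz":0,"wx":0,"wy":0,"wz":0},{"dx":0,"dy":0,"dz":0,"wx":0,"wy":0,"wz":0},{"dx":0,"dy":0,"dz":0,"wx":0,"wy":0,"wz":0},{"dx":0,"dy":0,"dz":0,"wx":0,"wy":0,"wz":0}]' 0.4 45
```

```text
t: 12.25
eef_pos: [0.5431, -0.1367, 0.0787]
ee_rot: [-3.14, -0.001, 2.558]
force: [-2.1, -5.6, 2.5]
width: 0.0094
gripper_force: 45.0
```

```bash
python3 -m crank '[{"dx":0,"dy":-0.08,"dz":-0.2,"wx":0.5,"wy":0,"wz":0},{"dx":0,"dy":-0.06,"dz":-0.41,"wx":1,"wy":0,"wz":0},{"dx":0,"dy":-0.04,"dz":-0.62,"wx":1.5,"wy":0,"wz":0},{"dx":0,"dy":-0.02,"dz":-0.83,"wx":2,"wy":0,"wz":0},{"dx":0,"dy":0.03,"dz":-1.24,"wx":3,"wy":0,"wz":0},{"dx":0,"dy":0.09,"dz":-1.65,"wx":4,"wy":0,"wz":0},{"dx":0,"dy":0.15,"dz":-2.06,"wx":5,"wy":0,"wz":0},{"dx":0,"dy":0.22,"dz":-2.47,"wx":6,"wy":0,"wz":0},{"dx":0,"dy":0.22,"dz":-2.47,"wx":6,"wy":0,"wz":0},{"dx":0,"dy":0.22,"dz":-2.47,"wx":6,"wy":0,"wz":0}]' 0.4 45
python3 -c "
from h import *
for c in('top','scene'):
  snap(c,'e_'+c+'.png')
  for q in ('ear_corner','far_corner','plate','cover'): print(c,q,[(np.round(d['centre'],4).tolist(),round(d['confidence'],2)) for d in arm.mark_of(c,q)[:1]])
a=cv2.imread('pics/e_scene.png')[130:250,270:430];cv2.imwrite('pics/e2.png',cv2.resize(a,(800,600)))"
```

```text
t: 13.5
eef_pos: [0.5451, -0.1339, 0.1034]
ee_rot: [-3.037, 0.0, 2.559]
force: [2.3, 1.4, -1.9]
width: 0.0099
gripper_force: 45.0
top ear_corner []
top far_corner [([0.4572, -0.0654, 0.0786], 0.65)]
top plate []
top cover []
scene ear_corner [([0.5283, -0.1544, 0.0867], 0.75)]
scene far_corner [([0.6528, 0.0742, 0.0574], 0.77)]
scene plate []
scene cover [([0.5901, -0.0385, 0.0748], 0.58)]
```

View pics/e2.png

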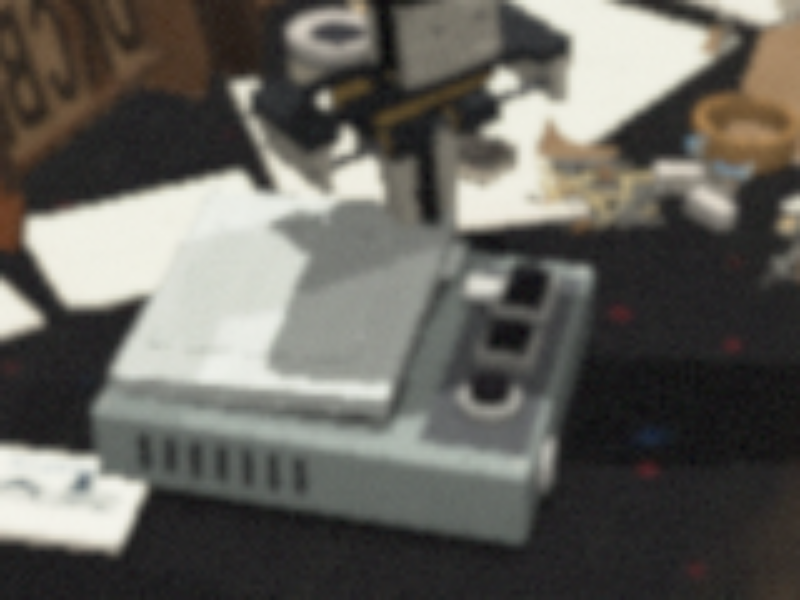

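The ear corner has come up about 27 mm (z ≈ 0.087) while the far corner still sits at about 0.057. In the picture the cover is tipped neatly and the grip holds. I'll raise the grip force and lift straight up slowly, keeping the tilt.

```bash
python3 -m crank '[{"dx":0,"dy":0,"dz":0,"wx":0,"wy":0,"wz":0},{"dx":0,"dy":-0.02,"dz":-0.2,"wx":0,"wy":0,"wz":0},{"dx":0,"dy":-0.04,"dz":-0.4,"wx":0,"wy":0,"wz":0},{"dx":0,"dy":-0.06,"dz":-0.6,"wx":0,"wy":0,"wz":0},{"dx":0,"dy":-0.08,"dz":-0.8,"wx":0,"wy":0,"wz":0},{"dx":0,"dy":-0.1,"dz":-1,"wx":0,"wy":0,"wz":0},{"dx":0,"dy":-0.13,"dz":-1.3,"wx":0,"wy":0,"wz":0},{"dx":0,"dy":-0.17,"dz":-1.6,"wx":0,"wy":0,"wz":0},{"dx":0,"dy":-0.2,"dz":-1.9,"wx":0,"wy":0,"wz":0},{"dx":0,"dy":-0.23,"dz":-2.2,"wx":0,"wy":0,"wz":0}]' 0.4 60
python3 -c "
from h import *
for c in('top','scene'):
  snap(c,'f_'+c+'.png')
  for q in ('ear_corner','far_corner','plate','cover'): print(c,q,[(np.round(d['centre'],4).tolist(),round(d['confidence'],2)) for d in arm.mark_of(c,q)[:1]])
print(arm.get_state()['moment'])
a=cv2.imread('pics/f_scene.png')[130:250,270:430];cv2.imwrite('pics/f2.png',cv2.resize(a,(800,600)))"
```

```text
t: 15.25
eef_pos: [0.5449, -0.1341, 0.1257]
ee_rot: [-3.037, -0.0, 2.559]
force: [-0.2, -0.3, -1.8]
width: 0.0094
gripper_force: 60.0
top ear_corner [([0.524, -0.1574, 0.1103], 0.88)]
top far_corner []
top plate []
top cover [([0.6568, 0.0745, 0.0829], 0.62)]
scene ear_corner [([0.5279, -0.1568, 0.109], 0.75)]
scene far_corner [([0.4551, 0.4245, 0.0025], 0.18)]
scene plate []
scene cover [([0.5895, -0.0393, 0.0994], 0.71)]
[ 0.19007827 -0.21626866  0.00797813]
```

View pics/f2.png

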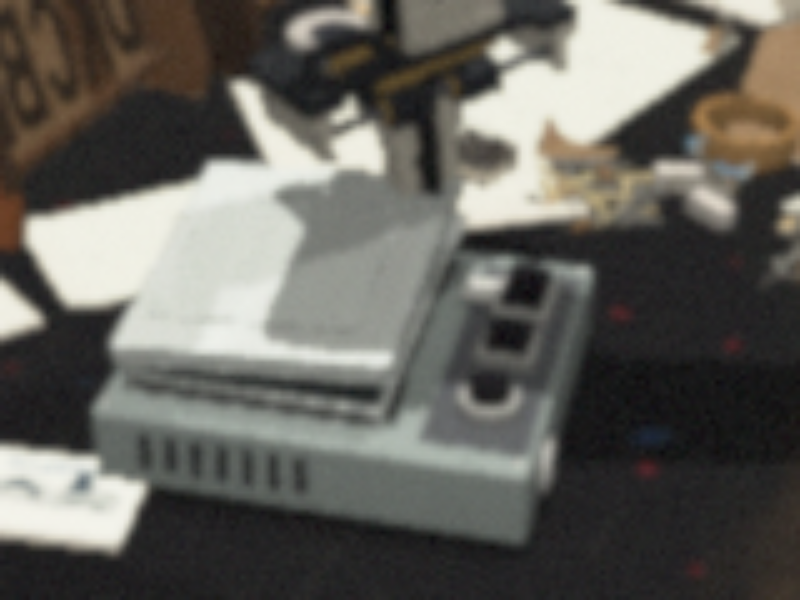

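The cover is clear of the curb all round, and the wrist force of about 1.8 N matches the weight of the cover alone. Next I'll lift and level.

```bash
python3 -m crank '[{"dx":0,"dy":-0.06,"dz":-0.6,"wx":0,"wy":0,"wz":0},{"dx":0,"dy":-0.14,"dz":-1.3,"wx":0,"wy":0,"wz":0},{"dx":0,"dy":-0.23,"dz":-2.2,"wx":0,"wy":0,"wz":0},{"dx":0,"dy":-0.34,"dz":-3.2,"wx":-0.5,"wy":0,"wz":0},{"dx":0,"dy":-0.46,"dz":-4.4,"wx":-1.5,"wy":0,"wz":0},{"dx":0,"dy":-0.59,"dz":-5.6,"wx":-2.5,"wy":0,"wz":0},{"dx":0,"dy":-0.71,"dz":-6.8,"wx":-3.5,"wy":0,"wz":0},{"dx":0,"dy":-0.84,"dz":-8,"wx":-4.5,"wy":0,"wz":0},{"dx":0,"dy":-0.95,"dz":-9,"wx":-5.5,"wy":0,"wz":0},{"dx":0,"dy":-1.05,"dz":-10,"wx":-6,"wy":0,"wz":0}]' 0.4 60
python3 -c "
from h import *
for c in('top','scene'):
  snap(c,'g_'+c+'.png')
  for q in ('ear_corner','far_corner','plate','cover'): print(c,q,[(np.round(d['centre'],4).tolist(),round(d['confidence'],2)) for d in arm.mark_of(c,q)[:1]])
x,r=pose();print(r.inv().apply([.040,-.196,0])*100,arm.get_state()['moment'],x)"
```

```text
t: 17.0
eef_pos: [0.5448, -0.1342, 0.2267]
ee_rot: [3.141, 0.0, 2.558]
force: [0.7, 0.2, -1.5]
width: 0.0096
gripper_force: 60.0
top ear_corner []
top far_corner [([0.6556, 0.0796, 0.2064], 0.68)]
top plate []
top cover []
scene ear_corner [([0.53, -0.1526, 0.2066], 0.88)]
scene far_corner [([0.6557, 0.0789, 0.2035], 0.97)]
scene plate []
scene cover [([0.5918, -0.0349, 0.2086], 0.69)]
[-1.41275214e+01 -1.41623845e+01 -1.96984070e-03] [-0.19566207  0.02476857 -0.01435007] [ 0.54477782 -0.13397542  0.22558125]
```

Level at about 0.207. Carrying it 20 cm to the robot's right.

```bash
python3 -m crank '[{"dx":-0.4,"dy":-0.4,"dz":0,"wx":0,"wy":0,"wz":0},{"dx":-1.4,"dy":-1.4,"dz":0,"wx":0,"wy":0,"wz":0},{"dx":-3,"dy":-3,"dz":0,"wx":0,"wy":0,"wz":0},{"dx":-5,"dy":-5,"dz":0,"wx":0,"wy":0,"wz":0},{"dx":-7.2,"dy":-7.2,"dz":0,"wx":0,"wy":0,"wz":0},{"dx":-9.4,"dy":-9.4,"dz":0,"wx":0,"wy":0,"wz":0},{"dx":-11.4,"dy":-11.4,"dz":0,"wx":0,"wy":0,"wz":0},{"dx":-13,"dy":-13,"dz":0,"wx":0,"wy":0,"wz":0},{"dx":-13.9,"dy":-13.9,"dz":0,"wx":0,"wy":0,"wz":0},{"dx":-14.2,"dy":-14.2,"dz":0,"wx":0,"wy":0,"wz":0}]' 0.4 60
python3 -m crank '[{"dx":0,"dy":0,"dz":0,"wx":0,"wy":0,"wz":0},{"dx":0,"dy":0,"dz":0,"wx":0,"wy":0,"wz":0},{"dx":0,"dy":0,"dz":0,"wx":0,"wy":0,"wz":0},{"dx":0,"dy":0,"dz":0,"wx":0,"wy":0,"wz":0},{"dx":0,"dy":0,"dz":0,"wx":0,"wy":0,"wz":0},{"dx":0,"dy":0,"dz":0,"wx":0,"wy":0,"wz":0},{"dx":0,"dy":0,"dz":0,"wx":0,"wy":0,"wz":0},{"dx":0,"dy":0,"dz":0,"wx":0,"wy":0,"wz":0},{"dx":0,"dy":0,"dz":0,"wx":0,"wy":0,"wz":0},{"dx":0,"dy":0,"dz":0,"wx":0,"wy":0,"wz":0}]' 0.4 60
python3 -c "
from h import *
for c in('top','scene'):
  snap(c,'i_'+c+'.png')
  for q in ('ear_corner','far_corner','plate','cover','bed','eraser','ink_tin','type_form','lamp_key_top'): print(c,q,[(np.round(d['centre'],4).tolist(),round(d['confidence'],2)) for d in arm.mark_of(c,q)[:1]])
a=cv2.imread('pics/i_scene.png')[90:270,240:480];cv2.imwrite('pics/i2.png',cv2.resize(a,(800,600)))"
```

```text
t: 18.75
eef_pos: [0.5852, -0.3314, 0.2257]
ee_rot: [-3.142, -0.0, 2.558]
force: [-0.2, 0.5, -2.1]
width: 0.0095
gripper_force: 60.0
t: 20.0
eef_pos: [0.5853, -0.3308, 0.226]
ee_rot: [-3.142, -0.0, 2.559]
force: [1.2, -0.6, -1.4]
width: 0.0093
gripper_force: 60.0
top ear_corner [([0.5658, -0.3523, 0.2079], 0.75)]
top far_corner []
top plate [([0.5983, -0.0504, 0.0621], 0.67)]
top cover []
top bed [([0.5865, -0.0413, 0.0597], 0.98)]
top eraser [([0.6387, 0.3451, -0.0019], 0.43)]
top ink_tin [([0.4566, 0.431, -0.0017], 0.66)]
top type_form []
top lamp_key_top [([0.4426, -0.0113, 0.0819], 0.55)]
scene ear_corner [([0.5696, -0.3475, 0.2059], 0.86)]
scene far_corner [([0.6962, -0.1214, 0.2018], 0.78)]
scene plate [([0.6056, -0.0516, 0.0571], 0.55)]
scene cover [([0.6324, -0.2329, 0.2087], 0.86)]
scene bed [([0.5914, -0.0435, 0.0624], 0.64)]
scene eraser [([0.6382, 0.3457, -0.004], 0.79)]
scene ink_tin [([0.4526, 0.4284, 0.0029], 0.93)]
scene type_form [([0.6085, -0.381, 0.0029], 0.42)]
scene lamp_key_top [([0.4411, -0.0132, 0.0784], 0.44)]
```

View pics/i2.png

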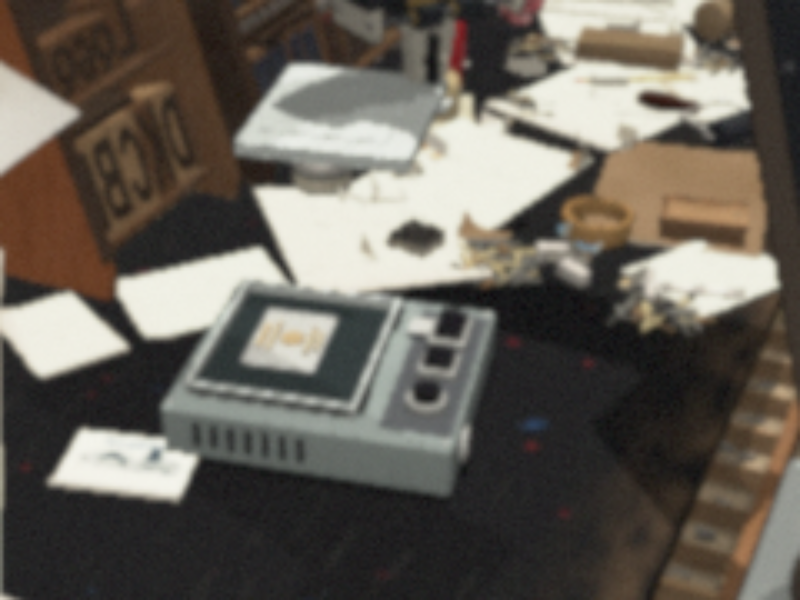

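View pics/i_top.png

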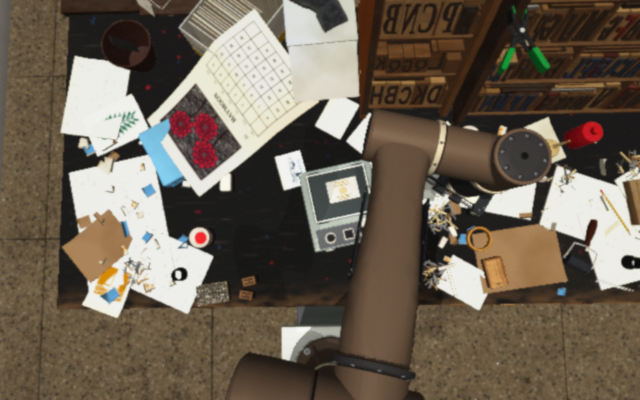

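The scene view shows the cover held level at about (340,120). The plate lies flat on the open glass at (290,340), and the other things are where they were. The cover is 20 cm to the side at z ≈ 0.206, so I'm handing the job in.

```bash
python3 -c "
from station import arm
print(arm.job_done())"
```

```text
the job is handed in; nothing more can be done
None
```

The job is handed in at about 21 s: all three keys were pressed fully down from left to right, and the cover was peeled off by its ear and is held level about 20 cm to the robot's right, roughly 14 cm above the glass, with the plate still on the glass and the other things where they were.

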